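# Wedge a tube block tight on a shaker platform

## Robot

A 7-joint arm with a two-finger parallel gripper is mounted at the origin on a cart in front of the work surface, level with it; the furniture and walls round the work are solid. World frame = base frame: x ahead of the robot, y to its left, z up, the work surface at z = 0. Lengths are in m, angles in degrees, forces in N, time in s.
With the tool pointing down it reaches from about 0.425 to 0.875 m from the base axis. Payload 4.7 kg.
Tool frame: the origin (TCP) lies on the centre line of the jaws, within the pads' length; the fingertips stand 25 mm ahead of it and the grasp point (between the pads) lies 6 mm ahead of it; z points along the fingers, y is the line along which they close (so a half turn about z gives the same grasp; the last joint's range is limited). The gripper opens to 87 mm and grips with 3 to 60 N. Pads are 19 mm wide; open, the fingers measure 117 mm over their backs; the gripper's body (75 mm by 190 mm) begins 51 mm behind the grasp point.
Start: joints at [-66.572, 18.392, -4.016, 83.108, 1.295, 78.541, -3.26], TCP at [0.25, 0.6, 0.248] pointing down, gripper open.
Joint ranges: [-163.93, 163.93], [-17.29, 119.83], [-79.2, 71.16], [3.27, 140.29], [-89.18, 269.18], [5.43, 117.66], [-154.24, 154.24]. Speed limits (degrees/s): [147.25, 147.25, 180, 180, 180, 180, 180].

## Interface

Orientations are given as a 3x3 rotation matrix whose columns are the frame's x, y, z axes.
In Python, from cell import env gives the robot as it stands.
- The arm moves only by the shell command python3 drive.py [FORCE], which reads ROWS from standard input. ROWS is a JSON object whose key "motion" holds a list of rows, 1 to 10 of them, each of 5 numbers: dx, dy, dz in m, then a turn about the tool's z in degrees, then the finger opening in m; each row is the pose to reach, as a shift and turn from the pose commanded when the command began, along the tool's axes at that moment; what a row does not reach only later rows make up. A row lasts 1/10 s, in which the tool goes at most 0.05 m and 8.59 degrees, less where a joint would pass 70% of its speed; a pose out of reach is approached as far as the arm can. The fingers move at their own pace and stop on an object; FORCE is the grip in N (left out, the last holds). Time passes only in rows, so rows that do not move let the fingers close. It prints the time, the measured TCP pose, the force, the opening and the grip force at its end. Input that does not fit is refused with a message, and nothing moves.
- env.read_state(): the state, without advancing time (a new reading comes with each control period).
- env.grab_frame(name): name is "side" or "top"; returns the picture (480x640x3 uint8, red, green, blue); there is no depth.
- env.camera_info(name): a dict with "fx", "fy", "cx", "cy" (pixels), "extrinsics" (4x4, takes a point from world to camera coordinates). Camera axes: x right, y up, looking along -z (the intrinsics and any distortion apply to the point x, -y, -z); pixel columns grow to the right and rows downward; lengths in m; the calibration is good to about 2 mm. A picture is of the moment at which its call begins. camera_info takes no time and is no camera call.
- env.hand_in(): hands the job in; it is judged then, once.
The state is a dict: "t": time; "joints": joint angles; "qvel": joint speeds; "joint_efforts": joint torques, N m; "ee_pos": TCP position; "ee_rot": TCP orientation; "contact_force": force on the tool from outside, world axes, zero at the start; "moment": the same for the moment, N m; "finger_gap": finger opening in m; "gripper_force": force on a finger pad.
Only numpy, scipy, OpenCV 4.12 (cv2) and the standard library are available. Lean on these libraries where they do the work, as an engineer would, in place of code of your own. Each camera call takes 0.05 s, during which the arm holds its last target. There are 200 camera calls.

## Task

Lock the clear tube block on the shaker platform with the wooden wedge: lay the wedge flat, thin end first, in the tapering gap beside the clamp jaw, and let go of it while it is still loose. Then tap its thick end forward gently until it goes no further and the block is held tight against the end stop, without crushing the block or disturbing the other things on the bench.

Things in the scene. Friction and masses are not known exactly. Their poses are not given: they have to be found in the camera images.
- shaker_platform: Fixed aluminium plate, 185 x 215 x 12 mm, carrying a wedge clamp. Origin: underside, below the wedge gap's mouth. Plate from x = -77 to 108 mm, y = -50 to 165 mm, top at z = 12 mm. +x points from the mouth into the gap, the way the wedge is driven; z up. On the gap's -y side stands a fixed steel abutment (straight face at y = -11 mm), on its +y side the clamp jaw, both 40 mm high.
- gap_mouth (a point): Mouth of the gap, on the plate's top, 11 mm from the abutment's face; axes as the platform's. The gap runs 88 mm along +x, open above. With the jaw right back it is 16.5 mm wide here (y = -11 to 5.5 mm); the jaw's face slopes in by 2 mm per 11 mm, like the wedge. The sides begin at x = -9 mm with round noses, 9 mm radius.
- wedge: Waxed beech wedge, 110 mm long, 34 mm high, 12 mm thick at the toe (x = +55 mm), 32 mm at the butt (x = -55 mm); 70 to 120 g. The right side is straight (y = -11 mm), the left slopes (y = 1 mm at the toe to 21 mm at the butt). Origin: on the underside; +x to the toe, z up. Lies flat on the bench, toe away from the robot, yaw within 35 degrees. Loose in the gap up to toe depth 25 mm.
- wedge_butt (a point): Butt end, 17 mm up, at y = 0 of the wedge: tap here, along the gap. Driving needs about 4 to 10 N and moves the jaw 1 mm per 5.5 mm; the wedge stops with its toe 47 to 82 mm past the mouth (it depends on the end stop's setting), then the push rises steeply with almost no advance. It stays where tapped. A last push of 12 to 25 N leaves the block properly tight.
- clamp_jaw: Aluminium clamp jaw, 88 x 40 x 40 mm, sliding only along the platform's +y towards the tube block, with about 4 N of friction; starts 0 to 1.5 mm from right back. Origin: that of the platform when right back, so the offset along the platform's y is its travel (4 to 10 mm when the block is clamped). The face that meets the block is at y = 48 mm of its frame.
- tube_block: Clear acrylic block for four test tubes, 62 x 59 x 74 mm, 0.2 to 0.3 kg, loose on the platform between the jaw and a fixed aluminium end stop (+y side, 40 mm high) with some play; the stop was set anywhere within 6 mm. Origin: middle of the underside. It cracks if the jaw squeezes it with more than 35 N; once the wedge is home the squeeze is 0.8 to 1.3 times the push on the butt.
- erlenmeyer: Conical glass flask with cork, 60 mm wide, 108 mm high; a bystander. Origin: middle of its underside.
- petri_dish: Petri dish, 89 mm wide, 12 mm high; a bystander. Origin: middle of its underside.
- beaker: Small beaker, 53 x 58 x 68 mm; a bystander. Origin: middle of its underside.
- cover_slips: Small white box of cover slips, 32 x 32 x 19 mm; a bystander. Origin: middle of its underside.

How it is judged (in metres and radians):
On the way, in this order (a step that is already met when the one before it is completed fails the run):
1. the wedge lies in the mouth of the gap, toe at least 10 mm in, let go of and with the block not yet clamped (x of wedge in the frame of shaker_platform above -0.045 m and y of wedge in the frame of shaker_platform between -0.012 and 0.012 m and z of wedge in the frame of shaker_platform below 0.018 m and angle between wedge's own z axis and vertical below 0.1 rad and contact force between the fingers and wedge below 0.1 N and contact force between clamp_jaw and tube_block below 4 N), for 0.2 s.
2. the wedge has been driven until the block is clamped between jaw and end stop (x of wedge in the frame of shaker_platform above -0.045 m and y of wedge in the frame of shaker_platform between -0.012 and 0.012 m and z of wedge in the frame of shaker_platform below 0.018 m and angle between wedge's own z axis and vertical below 0.1 rad and contact force between wedge and clamp_jaw above 6 N and contact force between clamp_jaw and tube_block above 6 N), for 0.2 s.
At the end, for the whole second after the job is handed in: The wedge lies flat in the gap (within 12 mm of its line, toe over 10 mm in, tilt under 0.1 rad), released and at rest, pressing the jaw with over 6 N; the tube block stands upright (0.06 rad), at rest, squeezed by the jaw with over 6 N (only possible against the end stop) (all of step 2 and linear speed of each of wedge, tube_block below 0.01 m/s and angle between tube_block's own z axis and vertical below 0.06 rad); the robot touches nothing.
It fails at once if the jaw squeezes the tube block with more than 35 N (contact force between clamp_jaw and tube_block above 35 N).
It fails at once if the conical flask is moved more than 20 mm (distance of erlenmeyer from where it was at the start of the episode above 0.02 m).
It fails at once if the petri dish is moved more than 20 mm (distance of petri_dish from where it was at the start of the episode above 0.02 m).
It fails at once if the small beaker is moved more than 20 mm (distance of beaker from where it was at the start of the episode above 0.02 m).
It fails at once if the box of cover slips is moved more than 20 mm (distance of cover_slips from where it was at the start of the episode above 0.02 m).
It also fails if it takes over 64 s, if anything falls off the work surface, if the arm or the gripper's body presses on something with over 40 N, if the wrist force passes 120 N, or if a joint passes its speed limit or range.

## Working session

There is one attempt and no reset: what is moved stays moved. The work goes in short steps, Python scripts to look and compute and a shell command to move; the robot and the scene stay as the last step left them, time stands still between calls to the robot, and variables do not carry over. Pictures are saved under pics/ and viewed, at most 12 in all, crops included, and the job is handed in when it is done.

```bash
ls; mkdir -p pics
python3 - <<'E'
from cell import env
import cv2,numpy as np
for n in ("top","side"):
    im=env.grab_frame(n); cv2.imwrite(f"pics/{n}0.png",im[:,:,::-1])
    c=env.camera_info(n); print(n,{k:(np.round(v,4).tolist() if hasattr(v,'shape') else v) for k,v in c.items()})
s=env.read_state(); print(s)
E
```

```text
cell.py
drive.py
pics
top {'fx': 546.7803048099128, 'fy': 546.7803048099128, 'cx': 310.053052160353, 'cy': 244.81036333795035, 'extrinsics': [[-0.0137, -0.9997, -0.0222, 0.0077], [0.9896, -0.0167, 0.1429, -0.4944], [-0.1432, -0.02, 0.9895, -1.2359], [0.0, 0.0, 0.0, 1.0]]}
side {'fx': 618.3555813682478, 'fy': 618.3555813682478, 'cx': 314.286672257045, 'cy': 237.00403147283825, 'extrinsics': [[0.8219, -0.5693, -0.0199, -0.4342], [0.3538, 0.4828, 0.8011, -0.2108], [-0.4464, -0.6655, 0.5982, -0.9955], [0.0, 0.0, 0.0, 1.0]]}
{'t': 0.1, 'joints': array([-66.57234688,  18.43335141,  -4.0153572 ,  83.16645708,
         1.29388024,  78.54074658,  -3.25942667]), 'qvel': array([-0.01458985, -0.06045191, -0.05432044, -0.15312267,  0.05662941,
       -0.06765341, -0.07336623]), 'joint_efforts': array([-2.00133068e-04, -4.92568231e+01, -4.05910984e-01, -3.13400245e+01,
       -6.43238425e-02,  3.93538037e-02,  4.18901811e-05]), 'ee_pos': array([0.24986848, 0.59957725, 0.24660013]), 'ee_rot': array([[-9.23090092e-01,  3.84583355e-01, -5.70053901e-04],
       [ 3.84583770e-01,  9.23088767e-01, -1.56606353e-03],
       [-7.60716138e-05, -1.66485121e-03, -9.99998611e-01]]), 'contact_force': array([ 0.59795274, -0.30714059, -0.79602972]), 'moment': array([ 0.00434071, -0.0364154 , -0.03857969]), 'gripper_force': 0.0, 'finger_gap': 0.0871115974017481}
```

View pics/top0.png

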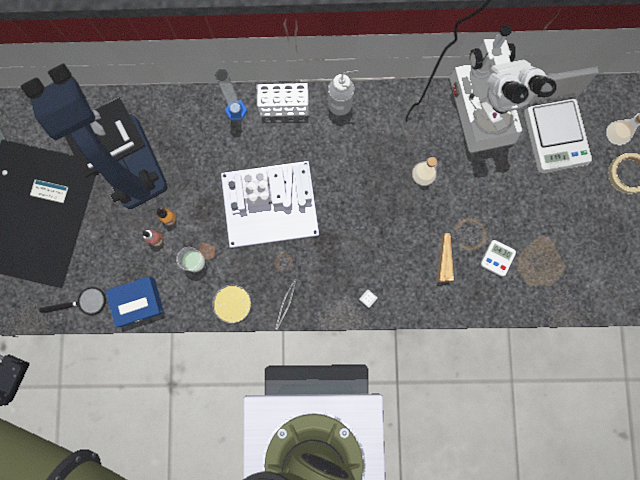

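View pics/side0.png

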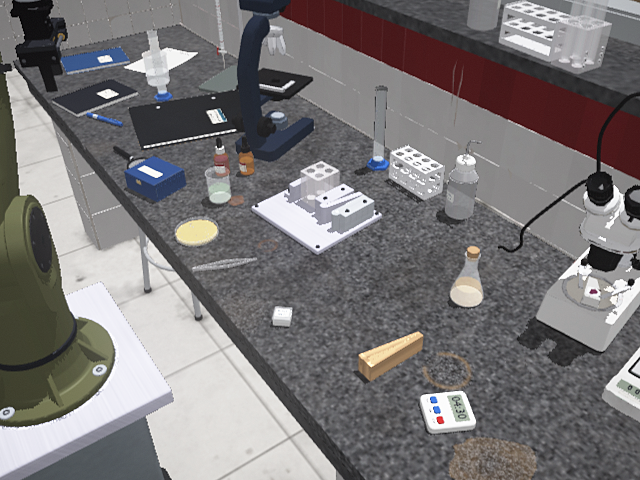

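```bash
cat > h.py <<'E'
from cell import env
import cv2,numpy as np
def cast(n,px,z):
    c=env.camera_info(n);E=np.array(c["extrinsics"]);px=np.atleast_2d(np.float64(px))
    d=np.c_[(px[:,0]-c["cx"])/c["fx"],-(px[:,1]-c["cy"])/c["fy"],-np.ones(len(px))]@E[:3,:3]
    o=-E[:3,:3].T@E[:3,3]
    return o+d*((z-o[2])/d[:,2])[:,None]
def proj(n,P):
    c=env.camera_info(n);E=np.array(c["extrinsics"]);q=np.atleast_2d(P)@E[:3,:3].T+E[:3,3]
    return np.c_[c["cx"]-c["fx"]*q[:,0]/q[:,2],c["cy"]+c["fy"]*q[:,1]/q[:,2]]
E
python3 - <<'E'
from h import *
t=cv2.imread("pics/top0.png");s=cv2.imread("pics/side0.png")
for n,c in (("top",[310,244.8]),("side",[314,237])): print(n,sorted(env.camera_info(n)))
a=cv2.resize(t[155:255,215:325],None,fx=5,fy=5,interpolation=cv2.INTER_CUBIC)
b=cv2.resize(t[225:290,425:465],None,fx=6,fy=6,interpolation=cv2.INTER_CUBIC)
o=np.zeros((500,800,3),np.uint8);o[:500,:550]=a;o[:390,560:800]=b;cv2.imwrite("pics/c1.png",o)
a=cv2.resize(s[155:255,245:385],None,fx=5,fy=5,interpolation=cv2.INTER_CUBIC)
b=cv2.resize(s[325:385,350:430],None,fx=1,fy=1)
cv2.imwrite("pics/c2.png",a)
# wedge mask
for n,im in(("top",t),("side",s)):
    h=cv2.cvtColor(im,cv2.COLOR_BGR2HSV)
    m=cv2.inRange(h,(8,90,90),(28,255,255));k,l,st,ce=cv2.connectedComponentsWithStats(m)
    for i in range(1,k):
        if st[i,4]>60: print(n,st[i],ce[i])
    i=l[258,447] if n=="top" else l[355,390]
    cn=cv2.findContours((l==i).astype(np.uint8),0,2)[0]
    if i: print(cv2.approxPolyDP(cn[0],2,True).reshape(-1,2).tolist())
E
```

```text
top ['cx', 'cy', 'extrinsics', 'fx', 'fy']
side ['cx', 'cy', 'extrinsics', 'fx', 'fy']
top [428 157   9  10  68] [431.55882353 161.57352941]
top [157 208  19  17 148] [167.83783784 216.73648649]
top [438 233  16  49 439] [445.48747153 259.28701595]
top [214 286  36  36 693] [230.75613276 304.02741703]
[[449, 233], [442, 237], [438, 281], [453, 279], [448, 279], [452, 275]]
side [239 151  15  24 253] [246.88537549 162.17786561]
side [467 247  13  11  82] [472.54878049 252.82926829]
side [359 332  64  49 946] [389.72938689 359.08033827]
[[422, 335], [419, 332], [419, 337], [417, 334], [413, 337], [417, 334], [416, 339], [371, 367], [365, 361], [370, 355], [363, 359], [359, 354], [359, 370], [369, 380], [419, 350]]
```

View pics/c1.png

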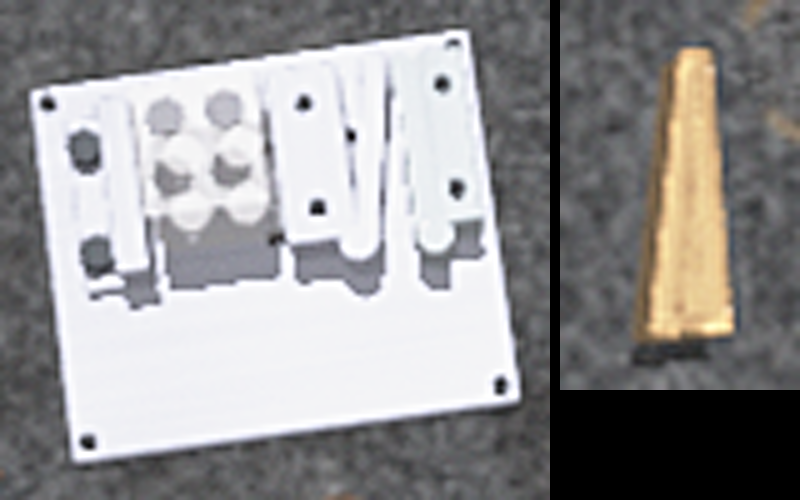

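View pics/c2.png

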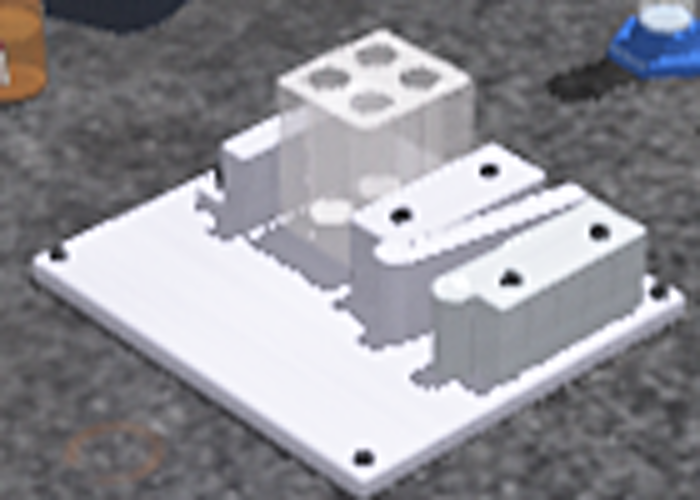

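Run:
```python
from h import *
t=cv2.imread("pics/top0.png")
for n in("top","side"):
    E=np.array(env.camera_info(n)["extrinsics"]);print(n,"cam",np.round(-E[:3,:3].T@E[:3,3],3))
g=cv2.cvtColor(t,cv2.COLOR_BGR2GRAY)
m=np.zeros_like(g);m[150:260,212:330]=(g[150:260,212:330]>165)
k,l,st,_=cv2.connectedComponentsWithStats(m);i=1+np.argmax(st[1:,4])
cn=max(cv2.findContours((l==i).astype(np.uint8),0,1)[0],key=len).reshape(-1,2)
P=cast("top",cn,.012);r=cv2.minAreaRect(np.float32(P[:,:2]*1000));print("mask rect",r,cv2.boxPoints(r))
f=lambda U,o:(np.array(U)+.5)/5-.5+np.array(o)
C=cast("top",f([[30,92],[467,30],[521,402],[73,463]],[215,155]),.012)*1000;print("top corners",C.round(1)[:,:2].tolist(),[np.linalg.norm(C[i]-C[i-1]).round(1) for i in range(4)])
C=cast("side",f([[35,262],[360,482],[683,298]],[245,155]),.012)*1000;print("side",C.round(1)[:,:2].tolist(),[np.linalg.norm(C[i]-C[i-1]).round(1) for i in range(3)])
w=lambda U:(np.array(U)-[560,0]+.5)/6-.5+np.array([425,225])
W=cast("top",w([[678,48],[712,48],[734,332],[646,336]]),.034)*1000
print("wedge top toeL toeR buttR buttL",W.round(1)[:,:2].tolist(),[np.linalg.norm(W[i]-W[i-1]).round(1) for i in range(4)])
# brighter mask of wedge top in top view
h=cv2.cvtColor(t,cv2.COLOR_BGR2HSV)
print(h[255,434:458].tolist());print(h[275,434:458].tolist());print(h[228:286,446,2].tolist())
```

```text
top cam [ 0.312 -0.025  1.294]
side cam [-0.013 -0.808  0.756]
mask rect ((600.3271484375, 97.64878845214844), (184.56446838378906, 215.37271118164062), 7.017836570739746) [[495.57935   193.2535   ]
 [521.8932    -20.505686 ]
 [705.07495     2.0440826]
 [678.7611    215.80327  ]]
top corners [[677.4, 215.0], [704.2, 2.8], [521.1, -20.5], [495.4, 192.8]] [np.float64(183.4), np.float64(214.0), np.float64(184.5), np.float64(214.8)]
side [[494.6, 188.5], [519.8, -20.7], [701.7, 2.1]] [np.float64(278.6), np.float64(210.7), np.float64(183.3)]
wedge top toeL toeR buttR buttL [[518.1, -312.0], [517.9, -325.1], [407.8, -328.0], [406.8, -294.4]] [np.float64(112.7), np.float64(13.1), np.float64(110.2), np.float64(33.6)]
[[90, 8, 94], [0, 0, 102], [113, 9, 112], [150, 9, 110], [120, 23, 98], [16, 33, 100], [16, 86, 119], [18, 92, 108], [16, 100, 221], [22, 86, 251], [20, 90, 236], [17, 98, 224], [16, 102, 211], [17, 98, 218], [21, 87, 238], [19, 88, 234], [17, 102, 227], [16, 97, 184], [133, 19, 93], [120, 10, 99], [120, 9, 88], [110, 8, 92], [120, 5, 96], [125, 14, 107]]
[[120, 5, 101], [128, 9, 108], [110, 23, 99], [14, 52, 108], [18, 104, 125], [14, 97, 100], [17, 102, 200], [21, 85, 245], [20, 88, 236], [19, 91, 230], [16, 101, 212], [16, 100, 214], [21, 90, 235], [19, 92, 233], [19, 93, 232], [19, 90, 232], [19, 91, 235], [19, 93, 235], [15, 98, 222], [16, 78, 143], [106, 39, 98], [115, 14, 108], [138, 13, 102], [68, 12, 84]]
[104, 99, 98, 105, 106, 233, 243, 249, 244, 234, 232, 231, 228, 230, 228, 227, 225, 229, 227, 226, 227, 225, 222, 218, 220, 215, 214, 211, 203, 212, 217, 217, 216, 223, 227, 226, 224, 220, 223, 229, 227, 225, 232, 235, 232, 234, 236, 235, 238, 225, 212, 220, 156, 86, 56, 53, 53, 97]
```

```bash
cat >> h.py <<'E'
def go(x,y,z,yaw):
    "shift & turn in tool axes to TCP target (world m) with tool-y axis heading yaw (deg)"
    s=env.read_state();R=s["ee_rot"];d=R.T@(np.array([x,y,z])-s["ee_pos"])
    a=np.degrees(np.arctan2(R[1,1],R[0,1]));print("go",d.round(4),"turn",round(float(-((yaw-a+180)%360-180)),2),"cur yaw",round(float(a),2))
E
python3 -c "
from h import *
go(.5,.25,.25,86.25);go(.4406,-.3134,.12,86.25)"
```

```text
go [-0.3653 -0.2265 -0.003 ] turn -18.87 cur yaw 67.38
go [-0.5272 -0.7692  0.1279] turn -18.87 cur yaw 67.38
```

```bash
echo '{"motion": [[-0.365, -0.2265, 0, -18.87, 0.06], [-0.365, -0.2265, 0, -18.87, 0.06], [-0.365, -0.2265, 0, -18.87, 0.06], [-0.365, -0.2265, 0, -18.87, 0.06], [-0.365, -0.2265, 0, -18.87, 0.06], [-0.365, -0.2265, 0, -18.87, 0.06], [-0.365, -0.2265, 0, -18.87, 0.06], [-0.365, -0.2265, 0, -18.87, 0.06], [-0.365, -0.2265, 0, -18.87, 0.06]]}' | python3 drive.py 10; python3 -c "
from h import *
go(.4406,-.3134,.12,86.25)"
```

```text
t: 1.0
ee_pos: [0.502, 0.2458, 0.2474]
ee_rot: [[-0.998, 0.07, 0.001], [0.07, 0.998, -0.002], [-0.001, -0.002, -1.0]]
contact_force: [0.1, -0.6, 0.1]
finger_gap: 0.06
gripper_force: 0.0
go [ 0.0219 -0.5619  0.1283] turn -0.29 cur yaw 85.96
```

```bash
echo '{"motion": [[0.022, -0.562, 0.128, 0, 0.06], [0.022, -0.562, 0.128, 0, 0.06], [0.022, -0.562, 0.128, 0, 0.06], [0.022, -0.562, 0.128, 0, 0.06], [0.022, -0.562, 0.128, 0, 0.06], [0.022, -0.562, 0.128, 0, 0.06], [0.022, -0.562, 0.128, 0, 0.06], [0.022, -0.562, 0.128, 0, 0.06], [0.022, -0.562, 0.128, 0, 0.06], [0.022, -0.562, 0.128, 0, 0.06]]}' | python3 drive.py ;echo '{"motion": [[0, 0, 0, 0, 0.06], [0, 0, 0, 0, 0.06], [0, 0, 0, 0, 0.06], [0, 0, 0, 0, 0.06]]}' | python3 drive.py; python3 -c "
from h import *
go(.4406,-.3134,.03,86.25)
t=env.grab_frame('top');s=env.grab_frame('side')
o=np.hstack([cv2.resize(t[190:310,400:500],(400,480)),cv2.resize(s[250:400,330:455],(400,480))])
cv2.imwrite('pics/c3.png',o[:,:,::-1])"
```

```text
t: 2.0
ee_pos: [0.4483, -0.2359, 0.1362]
ee_rot: [[-0.998, 0.065, 0.001], [0.065, 0.998, 0.0], [-0.001, 0.0, -1.0]]
contact_force: [1.3, -0.9, -0.9]
finger_gap: 0.0604
gripper_force: 0.0
t: 2.4
ee_pos: [0.4496, -0.2326, 0.1367]
ee_rot: [[-0.998, 0.062, 0.0], [0.062, 0.998, 0.001], [-0.0, 0.001, -1.0]]
contact_force: [-0.4, 1.0, -0.2]
finger_gap: 0.0597
gripper_force: 0.0
go [ 0.004  -0.0813  0.1067] turn 0.17 cur yaw 86.42
```

View pics/c3.png

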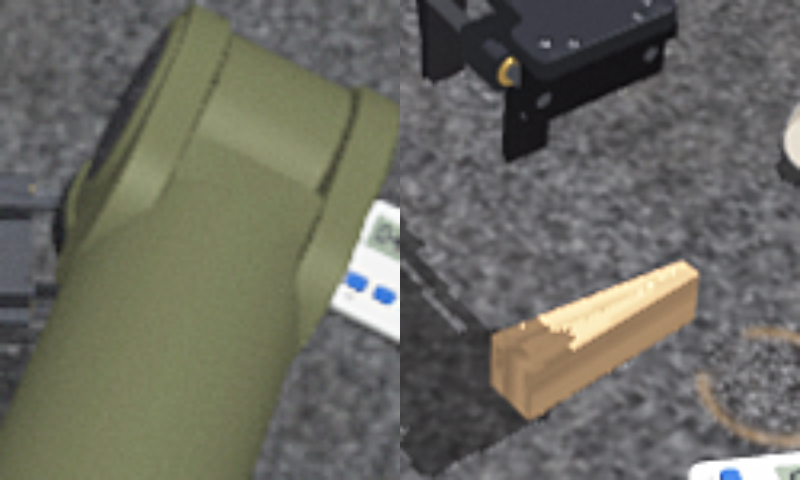

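```bash
echo '{"motion": [[0.004, -0.0813, 0.047, 0.17, 0.06], [0.004, -0.0813, 0.047, 0.17, 0.06], [0.004, -0.0813, 0.047, 0.17, 0.06], [0.004, -0.0813, 0.047, 0.17, 0.06], [0.004, -0.0813, 0.047, 0.17, 0.06], [0.004, -0.0813, 0.047, 0.17, 0.06]]}' | python3 drive.py; python3 -c "
from h import *
go(.4406,-.3134,.03,86.25)"
```

```text
t: 3.1
ee_pos: [0.4409, -0.3138, 0.0903]
ee_rot: [[-0.998, 0.066, 0.002], [0.066, 0.998, 0.001], [-0.002, 0.001, -1.0]]
contact_force: [0.2, -0.2, 0.5]
finger_gap: 0.0599
gripper_force: 0.0
go [0.0004 0.0003 0.0603] turn -0.02 cur yaw 86.23
```

```bash
echo '{"motion": [[0, 0, 0.03, 0, 0.06], [0, 0, 0.06, 0, 0.06], [0, 0, 0.06, 0, 0.06], [0, 0, 0.06, 0, 0.06], [0, 0, 0.06, 0, 0.06]]}' | python3 drive.py; echo '{"motion": [[0, 0, 0, 0, 0.01], [0, 0, 0, 0, 0.01], [0, 0, 0, 0, 0.01], [0, 0, 0, 0, 0.01], [0, 0, 0, 0, 0.01], [0, 0, 0, 0, 0.01], [0, 0, 0, 0, 0.01]]}' | python3 drive.py 12; python3 -c "
from h import *
s=env.grab_frame('side')
cv2.imwrite('pics/c4.png',cv2.resize(s[270:410,310:470],(800,600))[:,:,::-1])"
```

```text
t: 3.6
ee_pos: [0.4407, -0.3154, 0.0312]
ee_rot: [[-0.998, 0.068, 0.002], [0.068, 0.998, -0.001], [-0.002, -0.001, -1.0]]
contact_force: [0.1, -0.2, 1.0]
finger_gap: 0.0601
gripper_force: 0.0
t: 4.3
ee_pos: [0.4397, -0.3151, 0.0296]
ee_rot: [[-0.998, 0.068, -0.0], [0.068, 0.998, 0.0], [0.0, 0.0, -1.0]]
contact_force: [0.6, 1.1, 1.1]
finger_gap: 0.027
gripper_force: 11.9
```

View pics/c4.png

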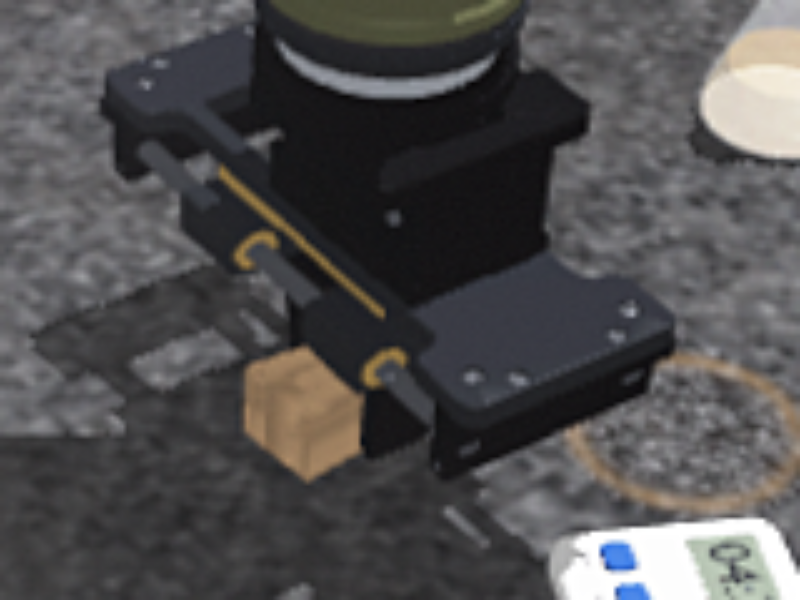

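```bash
echo '{"motion": [[0, 0, -0.03, 0, 0.01], [0, 0, -0.07, 0, 0.01], [0, 0, -0.07, 0, 0.01], [0, 0, -0.07, 0, 0.01], [0, 0, -0.07, 0, 0.01]]}' | python3 drive.py; python3 -c "
from h import *
go(.4915,.0289,.0796,91.85)"
```

```text
t: 4.85
ee_pos: [0.4389, -0.3145, 0.0984]
ee_rot: [[-0.998, 0.068, -0.002], [0.068, 0.998, 0.001], [0.002, 0.001, -1.0]]
contact_force: [0.4, -0.3, -1.4]
finger_gap: 0.0273
gripper_force: 11.9
go [-0.0291  0.3462  0.0191] turn -5.76 cur yaw 86.09
```

```bash
echo '{"motion": [[-0.029, 0.346, 0.019, -5.76, 0.01], [-0.029, 0.346, 0.019, -5.76, 0.01], [-0.029, 0.346, 0.019, -5.76, 0.01], [-0.029, 0.346, 0.019, -5.76, 0.01], [-0.029, 0.346, 0.019, -5.76, 0.01], [-0.029, 0.346, 0.019, -5.76, 0.01], [-0.029, 0.346, 0.019, -5.76, 0.01], [-0.029, 0.346, 0.019, -5.76, 0.01], [-0.029, 0.346, 0.019, -5.76, 0.01], [-0.029, 0.346, 0.019, -5.76, 0.01]]}' | python3 drive.py;echo '{"motion": [[0, 0, 0, 0, 0.01], [0, 0, 0, 0, 0.01], [0, 0, 0, 0, 0.01]]}' | python3 drive.py; python3 -c "
from h import *
go(.4915,.0289,.0796,91.85)
s=env.grab_frame('side');t=env.grab_frame('top')
cv2.imwrite('pics/s5.png',s[:,:,::-1]);cv2.imwrite('pics/t5.png',t[:,:,::-1])
o=np.hstack([cv2.resize(t[150:290,225:345],(343,400)),cv2.resize(s[160:300,230:390],(457,400))])
cv2.imwrite('pics/c5.png',o[:,:,::-1])"
```

```text
t: 5.85
ee_pos: [0.4914, 0.0265, 0.0796]
ee_rot: [[-1.0, -0.031, -0.002], [-0.031, 1.0, -0.001], [0.002, -0.001, -1.0]]
contact_force: [-0.4, -0.1, -0.9]
finger_gap: 0.0271
gripper_force: 11.9
t: 6.15
ee_pos: [0.4922, 0.0271, 0.0806]
ee_rot: [[-1.0, -0.03, 0.0], [-0.03, 1.0, 0.0], [-0.0, 0.0, -1.0]]
contact_force: [0.7, -0.1, -0.9]
finger_gap: 0.0272
gripper_force: 11.9
go [0.0007 0.0018 0.001 ] turn -0.11 cur yaw 91.74
```

View pics/c5.png

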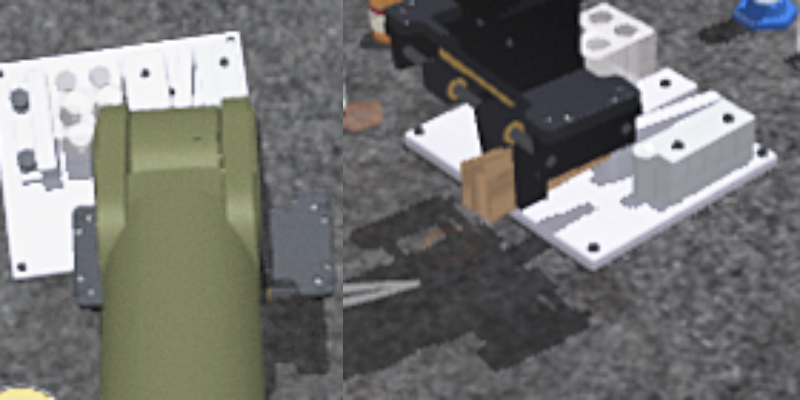

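Run:
```python
from h import *
s=cv2.imread("pics/s5.png");h=cv2.cvtColor(s,cv2.COLOR_BGR2HSV)
m=cv2.inRange(h,(8,60,60),(25,255,255));m[:200]=0;m[250:]=0;m[:,:265]=0;m[:,340:]=0
lo=[]
for c in range(268,335):
    r=np.nonzero(m[:,c])[0]
    if len(r): lo.append((c,r.min(),r.max()))
print(lo)
# predicted (platform yaw 7, wedge origin from tool)
O=np.array([.592,.0386]);st=env.read_state();p=st["ee_pos"];a=np.radians(91.74-84.85)
R=np.array([[np.cos(a),-np.sin(a)],[np.sin(a),np.cos(a)]])
w=p[:2]-R@[-.0229,.0021];z=.051
for n,q in (("buttR",(-.055,-.011)),("buttL",(-.055,.021)),("toeR",(.055,-.011))):
    P=np.r_[R@q+w,z];print(n,proj("side",P).round(1),proj("side",P+[0,0,.034]).round(1))
L=np.array([(c,r) for c,_,r in lo if c>=285],float)
C=cast("side",L+[0,.5],z);k=R.T@(C[:,:2]-w).T;print((k*1000).round(1).T.tolist())
```

```text
[(271, np.int64(217), np.int64(224)), (272, np.int64(217), np.int64(231)), (273, np.int64(217), np.int64(231)), (274, np.int64(216), np.int64(232)), (275, np.int64(216), np.int64(233)), (276, np.int64(216), np.int64(233)), (277, np.int64(215), np.int64(234)), (278, np.int64(215), np.int64(235)), (279, np.int64(213), np.int64(235)), (280, np.int64(213), np.int64(236)), (281, np.int64(213), np.int64(236)), (282, np.int64(212), np.int64(237)), (283, np.int64(212), np.int64(236)), (284, np.int64(212), np.int64(236)), (285, np.int64(211), np.int64(235)), (286, np.int64(205), np.int64(235)), (287, np.int64(204), np.int64(234)), (288, np.int64(203), np.int64(233)), (289, np.int64(202), np.int64(232)), (290, np.int64(202), np.int64(232)), (291, np.int64(202), np.int64(204)), (292, np.int64(203), np.int64(205)), (293, np.int64(204), np.int64(205)), (301, np.int64(223), np.int64(225)), (302, np.int64(223), np.int64(225)), (303, np.int64(222), np.int64(225)), (304, np.int64(222), np.int64(224)), (305, np.int64(221), np.int64(224)), (306, np.int64(221), np.int64(223)), (307, np.int64(220), np.in
[... 467 characters left out ...]
64(215), np.int64(216)), (321, np.int64(214), np.int64(215)), (322, np.int64(214), np.int64(215)), (323, np.int64(214), np.int64(214))]
buttR [[281.9 237.7]] [[281.  223.2]]
buttL [[271.5 230.5]] [[270.4 216.1]]
toeR [[324.6 215.2]] [[324.4 200.9]]
[[-46.2, -9.5], [-44.8, -10.8], [-41.4, -9.6], [-37.9, -8.5], [-34.4, -7.3], [-33.0, -8.6], [30.6, 64.6], [29.8, 60.4], [31.3, 59.0], [-2.5, -5.6], [-1.1, -6.9], [0.4, -8.2], [4.0, -7.0], [5.4, -8.4], [9.1, -7.2], [12.7, -6.0], [14.2, -7.3], [17.8, -6.1], [19.3, -7.5], [23.0, -6.2], [24.4, -7.6], [28.1, -6.4], [29.6, -7.7], [33.3, -6.5], [34.7, -7.9], [38.5, -6.7], [40.0, -8.0], [43.7, -6.8], [45.2, -8.2], [49.0, -6.9], [50.4, -8.3], [54.2, -7.1]]
```

```bash
echo '{"motion": [[0, 0, 0.02, 0, 0.01], [0, 0, 0.0372, 0, 0.01], [0, 0, 0.0372, 0, 0.01], [0, 0, 0.0372, 0, 0.01], [0, 0, 0.0372, 0, 0.01]]}' | python3 drive.py; python3 -c "
from h import *
go(.4915,.0289,.0431,91.85)
s=env.grab_frame('side')
cv2.imwrite('pics/s6.png',s[:,:,::-1])
cv2.imwrite('pics/c6.png',cv2.resize(s[165:265,255:385],None,fx=6,fy=6,interpolation=cv2.INTER_CUBIC)[:,:,::-1])"
```

```text
t: 6.75
ee_pos: [0.4929, 0.028, 0.0443]
ee_rot: [[-0.999, -0.032, 0.001], [-0.032, 0.999, 0.0], [-0.001, 0.0, -1.0]]
contact_force: [0.1, -0.0, -0.9]
finger_gap: 0.0272
gripper_force: 11.9
go [0.0014 0.0009 0.0012] turn -0.02 cur yaw 91.83
```

View pics/c6.png

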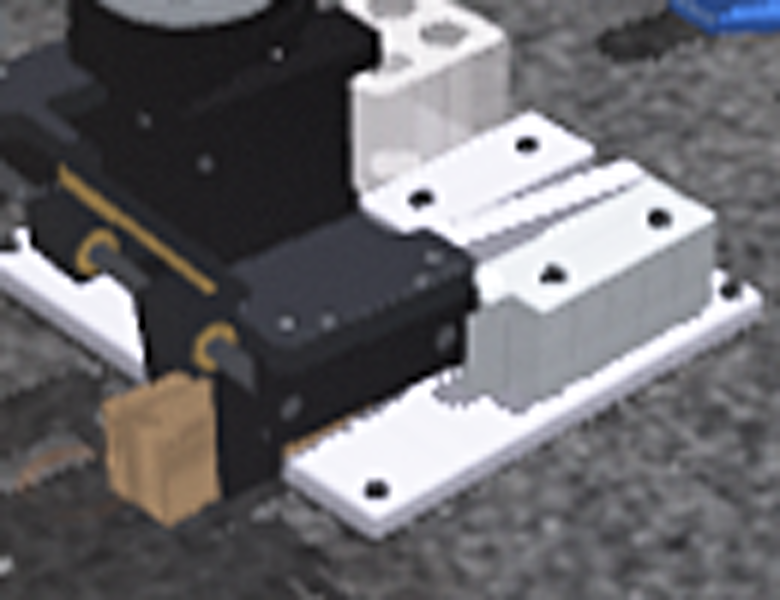

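Run:
```python
from h import *
s=cv2.imread("pics/s6.png");h=cv2.cvtColor(s,cv2.COLOR_BGR2HSV)
m=cv2.inRange(h,(8,60,60),(25,255,255))
O=np.array([592.0,38.6]);a=np.radians(7.0);R=np.array([[np.cos(a),-np.sin(a)],[np.sin(a),np.cos(a)]])
f=lambda U:(np.array(U)+.5)/6-.5+np.array([255,165])
loc=lambda px,z:((cast("side",px,z)[:,:2]*1000-O)@R).round(1).tolist()
print("plate corner(-77,-50),left pt on front edge, right corner(108,-50)",loc(f([[375,525],[286,464],[762,296]]),.012))
# screws at plate corners, abutment base
print("abut front base corner",loc(f([[514,408]]),.012))
L=[]
for c in range(276,325):
    r=np.nonzero(m[215:256,c])[0]
    if len(r): L.append((c,215+r.max()+.5))
L=np.array(L);print(np.c_[L,loc(L,.0147)].tolist())
for p in f([[170,525]]): print("buttR",loc([p],.0147))
```

```text
plate corner(-77,-50),left pt on front edge, right corner(108,-50) [[-80.5, -53.3], [-80.2, -8.7], [105.7, -49.4]]
abut front base corner [[-3.5, -37.8]]
[[276.0, 248.5, -133.9, 7.7], [277.0, 248.5, -132.5, 6.3], [278.0, 249.5, -133.1, 2.5], [279.0, 250.5, -133.6, -1.3], [280.0, 250.5, -132.2, -2.6], [281.0, 251.5, -132.8, -6.4], [282.0, 252.5, -133.4, -10.2], [283.0, 252.5, -131.9, -11.5], [284.0, 251.5, -128.5, -10.4], [285.0, 251.5, -127.1, -11.8], [286.0, 250.5, -123.7, -10.7], [287.0, 250.5, -122.2, -12.0], [288.0, 249.5, -118.8, -10.9], [289.0, 248.5, -115.3, -9.8], [290.0, 248.5, -113.9, -11.1], [291.0, 247.5, -110.4, -10.0], [292.0, 221.5, -52.1, 56.2], [293.0, 221.5, -50.6, 54.8], [294.0, 221.5, -49.1, 53.4], [302.0, 240.5, -79.8, -7.6], [303.0, 240.5, -78.3, -8.9], [304.0, 239.5, -74.7, -7.8], [305.0, 239.5, -73.2, -9.1], [306.0, 238.5, -69.6, -8.0], [307.0, 238.5, -68.1, -9.4], [308.0, 236.5, -62.3, -5.7], [309.0, 236.5, -60.8, -7.1], [310.0, 235.5, -57.1, -5.9], [311.0, 235.5, -55.7, -7.3], [312.0, 234.5, -51.9, -6.2], [316.0, 232.5, -41.5, -6.6]]
buttR [[-131.2, -10.4]]
```

Run:
```python
from h import *
s=cv2.imread("pics/side0.png");g=cv2.cvtColor(s,cv2.COLOR_BGR2GRAY)
O=np.array([592.0,38.6]);a=np.radians(7.0);R=np.array([[np.cos(a),-np.sin(a)],[np.sin(a),np.cos(a)]])
loc=lambda px,z:((cast("side",px,z)[:,:2]*1000-O)@R)
print([int(v) for v in g[238:262,318]],[int(v) for v in g[225:250,345]],[int(v) for v in g[215:240,285]])
lo=[]
for c in range(255,380):
    col=g[150:256,c]; r=np.nonzero(col>140)[0]
    if len(r): lo.append((c,150+r.max()+.5))
lo=np.array(lo);A=lo[(lo[:,0]>260)&(lo[:,0]<310)];B=lo[(lo[:,0]>325)&(lo[:,0]<372)]
for n,L in(("front x=-77",A),("right y=-50",B)):
    P=loc(L,0.0);print(n,P[::8].round(1).tolist(),P.mean(0).round(1))
```

```text
[244, 243, 243, 243, 244, 249, 228, 99, 40, 45, 209, 255, 239, 189, 160, 160, 118, 71, 79, 80, 80, 80, 72, 79] [149, 151, 151, 154, 150, 145, 144, 226, 251, 245, 220, 168, 162, 130, 77, 87, 95, 92, 92, 98, 101, 105, 113, 110, 97] [243, 242, 241, 241, 242, 243, 242, 242, 244, 244, 243, 243, 245, 243, 220, 174, 150, 144, 105, 52, 69, 95, 98, 92, 87]
front x=-77 [[-73.4, 135.4], [-74.8, 106.0], [-73.8, 80.3], [-75.1, 52.4], [-74.2, 27.8], [-75.4, 1.3], [-74.5, -22.1]] [-75.5  52.9]
right y=-50 [[-49.8, -45.3], [-29.2, -46.6], [-6.0, -45.6], [17.8, -44.5], [39.5, -45.9], [64.2, -44.8]] [ 11.4 -47.3]
```

```bash
python3 -c "
from h import *
go(.5023,.0305,.0443,90.85);go(.5162,.0322,.0436,90.85)"
```

```text
go [-0.0094  0.0021  0.    ] turn 0.99 cur yaw 91.84
go [-0.0234  0.0033  0.0008] turn 0.99 cur yaw 91.84
```

```bash
echo '{"motion": [[-0.005, 0.002, 0, 1, 0.01], [-0.0095, 0.002, 0, 1, 0.01], [-0.0095, 0.002, 0, 1, 0.01]]}' | python3 drive.py; echo '{"motion": [[-0.003, 0.0002, 0, 0, 0.01], [-0.006, 0.0004, 0, 0, 0.01], [-0.006, 0.0004, 0, 0, 0.01]]}' | python3 drive.py; echo '{"motion": [[-0.004, 0.0004, 0, 0, 0.01], [-0.008, 0.0008, 0, 0, 0.01], [-0.008, 0.0008, 0, 0, 0.01], [-0.008, 0.0008, 0, 0, 0.01]]}' | python3 drive.py
```

```text
t: 7.1
ee_pos: [0.5029, 0.0306, 0.0439]
ee_rot: [[-1.0, -0.015, 0.002], [-0.015, 1.0, 0.0], [-0.002, 0.0, -1.0]]
contact_force: [0.5, -1.3, -1.8]
finger_gap: 0.0267
gripper_force: 11.9
t: 7.4
ee_pos: [0.5082, 0.0308, 0.0435]
ee_rot: [[-1.0, -0.015, 0.0], [-0.015, 1.0, -0.0], [-0.0, -0.0, -1.0]]
contact_force: [-0.8, 1.2, -1.2]
finger_gap: 0.0269
gripper_force: 11.9
t: 7.8
ee_pos: [0.5157, 0.0317, 0.0433]
ee_rot: [[-1.0, -0.015, -0.0], [-0.015, 1.0, -0.0], [0.0, -0.0, -1.0]]
contact_force: [0.8, -0.9, -0.9]
finger_gap: 0.0268
gripper_force: 11.9
```

```bash
echo '{"motion": [[-0.002, 0.0002, 0, 0, 0.01], [-0.005, 0.0005, 0, 0, 0.01], [-0.005, 0.0005, 0, 0, 0.01]]}' | python3 drive.py; echo '{"motion": [[-0.002, 0.0002, 0, 0, 0.01], [-0.005, 0.0005, 0, 0, 0.01], [-0.005, 0.0005, 0, 0, 0.01]]}' | python3 drive.py;python3 -c "
from h import *
print(((env.read_state()['ee_pos'][:2]*1000-[592,38.6])@np.array([[.9925,-.1219],[.1219,.9925]])).round(1))
s=env.grab_frame('side');t=env.grab_frame('top')
o=np.hstack([cv2.resize(t[150:250,225:325],(400,400),interpolation=2),cv2.resize(s[165:265,285:385],(400,400),interpolation=2)])
cv2.imwrite('pics/c7.png',o[:,:,::-1])"
```

```text
t: 8.1
ee_pos: [0.5212, 0.0324, 0.0435]
ee_rot: [[-1.0, -0.015, 0.001], [-0.015, 1.0, 0.0], [-0.001, 0.0, -1.0]]
contact_force: [0.3, 0.1, -0.7]
finger_gap: 0.0275
gripper_force: 11.9
t: 8.4
ee_pos: [0.5262, 0.033, 0.0435]
ee_rot: [[-1.0, -0.015, 0.001], [-0.015, 1.0, -0.0], [-0.001, -0.0, -1.0]]
contact_force: [-0.8, 0.2, -0.9]
finger_gap: 0.0271
gripper_force: 11.9
[-66.    2.4]
```

View pics/c7.png

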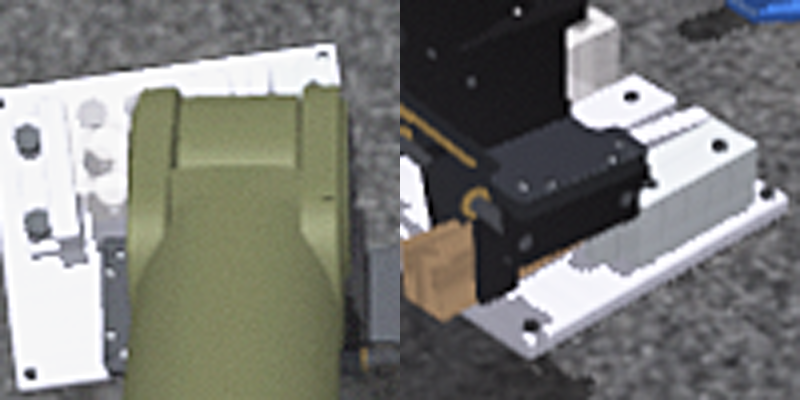

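```bash
echo '{"motion": [[-0.002, 0.0002, 0, 0, 0.01], [-0.002, 0.0002, 0.0015, 0, 0.01], [-0.002, 0.0002, 0.0015, 0, 0.01]]}' | python3 drive.py; echo '{"motion": [[0, 0, 0, 0, 0.05], [0, 0, 0, 0, 0.05], [0, 0, 0, 0, 0.05], [0, 0, 0, 0, 0.05], [0, 0, 0, 0, 0.05]]}' | python3 drive.py;echo '{"motion": [[0, 0, -0.05, 0, 0.05], [0, 0, -0.1, 0, 0.05], [0, 0, -0.1, 0, 0.05], [0.05, 0, -0.1, 0, 0.05], [0.09, 0, -0.1, 0, 0.05], [0.09, 0, -0.1, 0, 0.05]]}' | python3 drive.py; python3 -c "
from h import *
print(((env.read_state()['ee_pos'][:2]*1000-[592,38.6])@np.array([[.9925,-.1219],[.1219,.9925]])).round(1))
s=env.grab_frame('side');cv2.imwrite('pics/s8.png',s[:,:,::-1])
cv2.imwrite('pics/c8.png',cv2.resize(s[150:270,255:385],(650,600),interpolation=2)[:,:,::-1])"
```

```text
t: 8.8
ee_pos: [0.5275, 0.0331, 0.0417]
ee_rot: [[-1.0, -0.015, -0.0], [-0.015, 1.0, -0.0], [0.0, -0.0, -1.0]]
contact_force: [-0.3, 0.4, -1.8]
finger_gap: 0.0271
gripper_force: 11.9
t: 9.3
ee_pos: [0.5277, 0.0331, 0.042]
ee_rot: [[-1.0, -0.015, 0.0], [-0.015, 1.0, 0.0], [-0.0, 0.0, -1.0]]
contact_force: [0.7, -0.5, 0.8]
finger_gap: 0.0486
gripper_force: 0.0
t: 9.9
ee_pos: [0.4322, 0.0317, 0.1403]
ee_rot: [[-1.0, -0.016, -0.006], [-0.016, 1.0, 0.001], [0.006, 0.001, -1.0]]
contact_force: [0.1, 0.5, -0.1]
finger_gap: 0.0503
gripper_force: 0.0
[-159.4   12.6]
```

View pics/c8.png

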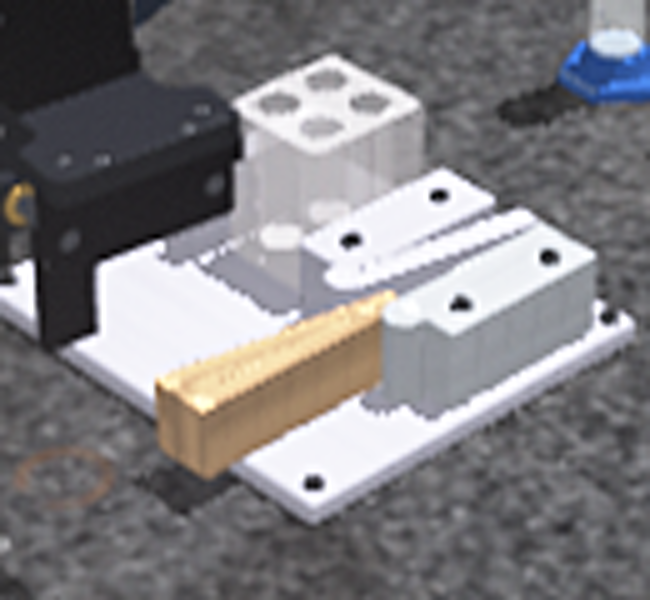

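Run:
```python
from h import *
f=lambda U:(np.array(U)+.5)/5-.5+np.array([255,150])
a=np.radians(7.0);R=np.array([[np.cos(a),-np.sin(a)],[np.sin(a),np.cos(a)]])
loc=lambda px,z:((cast("side",px,z)[:,:2]*1000-[592,38.6])@R).round(1).tolist()
print("butt topR topL",loc(f([[203,412],[156,384],[392,291]]),.046),"butt bottomR",loc(f([[208,479]]),.012))
print("nose abut top tip, jaw nose tip (z.052)",loc(f([[388,308],[330,280]]),.052))
go(.592-.0995-.0125,.0386-.0122,.14,97)
# push start: TCP platform (-120,0), finger half width 9.5
for x in(-125,-108): 
    w=np.array([592,38.6])+R@[x,0]; go(w[0]/1e3,w[1]/1e3,.05,97)
```

```text
butt topR topL [[-97.8, -9.8], [-99.3, 17.1], [12.7, 1.0]] butt bottomR [[-96.4, -9.1]]
nose abut top tip, jaw nose tip (z.052) [[-2.8, -13.3], [-6.2, 17.7]]
go [-0.0445 -0.0063  0.0014] turn -6.11 cur yaw 90.89
go [-0.0324 -0.0092  0.0914] turn -6.11 cur yaw 90.89
go [-0.0493 -0.0074  0.0914] turn -6.11 cur yaw 90.89
```

```bash
echo '{"motion": [[-0.0324, -0.0092, 0, -6.1, 0], [-0.0324, -0.0092, 0, -6.1, 0], [-0.0324, -0.0092, 0.04, -6.1, 0], [-0.0324, -0.0092, 0.08, -6.1, 0], [-0.0324, -0.0092, 0.0914, -6.1, 0], [-0.0324, -0.0092, 0.0914, -6.1, 0], [-0.0324, -0.0092, 0.0914, -6.1, 0]]}' | python3 drive.py 10
python3 - <<'E'
from h import *
a=np.radians(7.0);R=np.array([[np.cos(a),-np.sin(a)],[np.sin(a),np.cos(a)]])
s=env.read_state();print(((s['ee_pos'][:2]*1000-[592,38.6])@R).round(1))
w=np.array([592,38.6])+R@[-110,0]; go(w[0]/1e3,w[1]/1e3,.05,97)
E
```

```text
t: 10.65
ee_pos: [0.4715, 0.0231, 0.0517]
ee_rot: [[-0.993, -0.121, 0.002], [-0.121, 0.993, 0.0], [-0.002, -0.0, -1.0]]
contact_force: [0.8, 0.6, 1.3]
finger_gap: 0.0036
gripper_force: 0.0
[-121.5   -0.7]
go [-0.0115  0.0007  0.0017] turn -0.08 cur yaw 96.92
```

```bash
echo '{"motion": [[-0.003, 0.0007, 0.0015, 0, 0], [-0.006, 0.0007, 0.0015, 0, 0], [-0.009, 0.0007, 0.0015, 0, 0], [-0.0115, 0.0007, 0.0015, 0, 0], [-0.0115, 0.0007, 0.0015, 0, 0]]}' | python3 drive.py;for i in 1 2 3; do :; done; echo '{"motion": [[-0.001, 0, 0, 0, 0], [-0.002, 0, 0, 0, 0], [-0.003, 0, 0, 0, 0], [-0.003, 0, 0, 0, 0]]}' | python3 drive.py | grep -E 'pos|force'; echo '{"motion": [[-0.001, 0, 0, 0, 0], [-0.002, 0, 0, 0, 0], [-0.003, 0, 0, 0, 0], [-0.003, 0, 0, 0, 0]]}' | python3 drive.py | grep -E 'pos|force'
```

```text
t: 11.15
ee_pos: [0.4821, 0.0252, 0.0493]
ee_rot: [[-0.993, -0.121, 0.001], [-0.121, 0.993, 0.0], [-0.001, -0.0, -1.0]]
contact_force: [-0.4, -1.0, 0.2]
finger_gap: 0.0008
gripper_force: 0.0
ee_pos: [0.4846, 0.0255, 0.049]
contact_force: [0.5, 0.5, 0.5]
gripper_force: 0.0
ee_pos: [0.4876, 0.0259, 0.049]
contact_force: [-0.3, -0.8, -0.1]
gripper_force: 0.0
```

```bash
echo '{"motion": [[-0.001, 0, 0, 0, 0], [-0.002, 0, 0, 0, 0], [-0.003, 0, 0, 0, 0], [-0.003, 0, 0, 0, 0]]}' | python3 drive.py | grep -E 'pos|force'; echo '{"motion": [[-0.001, 0, 0, 0, 0], [-0.002, 0, 0, 0, 0], [-0.003, 0, 0, 0, 0], [-0.003, 0, 0, 0, 0]]}' | python3 drive.py | grep -E 'pos|force'; echo '{"motion": [[0.005, 0, 0, 0, 0], [0.01, 0, 0, 0, 0], [0.01, 0, 0, 0, 0], [0.01, 0, 0, 0, 0], [0.01, 0, 0, 0, 0], [0.01, 0, 0, 0, 0]]}' | python3 drive.py | grep -E 't:|pos|force'
python3 - <<'E'
from h import *
s=env.grab_frame('side');cv2.imwrite('pics/c9.png',cv2.resize(s[150:270,255:385],(650,600),interpolation=2)[:,:,::-1])
E
```

```text
ee_pos: [0.4907, 0.0263, 0.049]
contact_force: [-0.4, 0.7, 0.2]
gripper_force: 0.0
ee_pos: [0.4936, 0.0266, 0.049]
contact_force: [-0.1, -0.3, 0.2]
gripper_force: 0.0
t: 13.35
ee_pos: [0.4837, 0.0254, 0.0491]
ee_rot: [[-0.993, -0.121, 0.0], [-0.121, 0.993, 0.0], [-0.0, 0.0, -1.0]]
contact_force: [-0.8, -0.8, 0.0]
gripper_force: 0.0
```

View pics/c9.png

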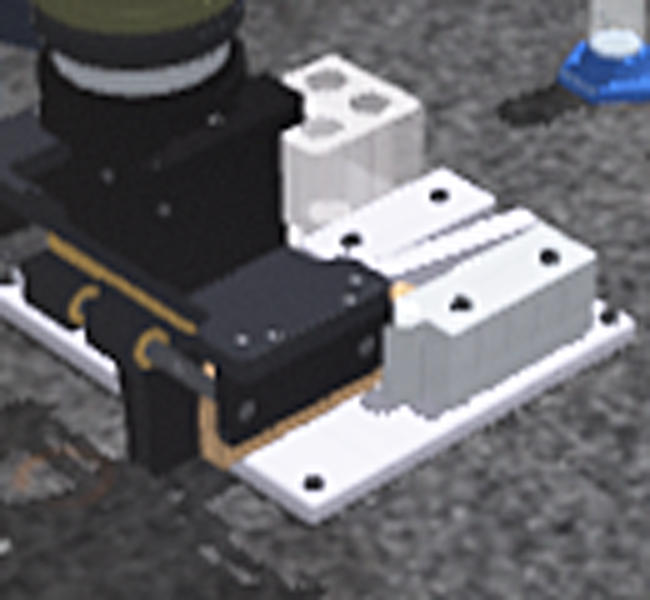

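```bash
echo '{"motion": [[-0.003, 0, 0, 0, 0], [-0.006, 0, 0, 0, 0], [-0.009, 0, 0, 0, 0], [-0.0105, 0, 0, 0, 0], [-0.012, 0, 0, 0, 0], [-0.0135, 0, 0, 0, 0], [-0.015, 0, 0, 0, 0], [-0.015, 0, 0, 0, 0]]}' | python3 drive.py | grep -E 'pos|contact'; echo '{"motion": [[-0.001, 0, 0, 0, 0], [-0.002, 0, 0, 0, 0], [-0.003, 0, 0, 0, 0], [-0.004, 0, 0, 0, 0], [-0.005, 0, 0, 0, 0], [-0.005, 0, 0, 0, 0]]}' | python3 drive.py | grep -E 'pos|contact';  echo '{"motion": [[-0.001, 0, 0, 0, 0], [-0.002, 0, 0, 0, 0], [-0.003, 0, 0, 0, 0], [-0.004, 0, 0, 0, 0], [-0.005, 0, 0, 0, 0], [-0.005, 0, 0, 0, 0]]}' | python3 drive.py | grep -E 'pos|contact'
```

```text
ee_pos: [0.4986, 0.0272, 0.049]
contact_force: [-0.0, -0.4, -0.5]
ee_pos: [0.5028, 0.0275, 0.0486]
contact_force: [-3.2, -1.2, 0.8]
ee_pos: [0.5091, 0.0287, 0.0492]
contact_force: [-0.9, -0.9, -0.1]
```

```bash
echo '{"motion": [[-0.001, 0, 0, 0, 0], [-0.002, 0, 0, 0, 0], [-0.003, 0, 0, 0, 0], [-0.004, 0, 0, 0, 0], [-0.005, 0, 0, 0, 0], [-0.005, 0, 0, 0, 0]]}' | python3 drive.py | grep -E 'pos|contact';  echo '{"motion": [[-0.001, 0, 0, 0, 0], [-0.002, 0, 0, 0, 0], [-0.003, 0, 0, 0, 0], [-0.004, 0, 0, 0, 0], [-0.004, 0, 0, 0, 0]]}' | python3 drive.py | grep -E 'pos|contact'; echo '{"motion": [[-0.0005, 0, 0, 0, 0], [-0.001, 0, 0, 0, 0], [-0.0015, 0, 0, 0, 0], [-0.002, 0, 0, 0, 0], [-0.002, 0, 0, 0, 0]]}' | python3 drive.py | grep -E 'pos|contact'
```

```text
ee_pos: [0.5135, 0.029, 0.0491]
contact_force: [-3.5, -2.1, 1.2]
ee_pos: [0.5171, 0.0293, 0.049]
contact_force: [-4.6, -3.1, 1.9]
ee_pos: [0.519, 0.0296, 0.0489]
contact_force: [-4.6, -2.8, 1.4]
```

```bash
for i in 1; do :; done; echo '{"motion": [[-0.0005, 0, 0, 0, 0], [-0.001, 0, 0, 0, 0], [-0.0015, 0, 0, 0, 0], [-0.002, 0, 0, 0, 0], [-0.002, 0, 0, 0, 0]]}' | python3 drive.py | grep -E 'pos|contact'; echo '{"motion": [[-0.0005, 0, 0, 0, 0], [-0.001, 0, 0, 0, 0], [-0.0015, 0, 0, 0, 0], [-0.002, 0, 0, 0, 0], [-0.002, 0, 0, 0, 0]]}' | python3 drive.py | grep -E 't:|pos|contact'
```

```text
ee_pos: [0.521, 0.0298, 0.0489]
contact_force: [-5.6, -3.5, 2.7]
t: 18.0
ee_pos: [0.523, 0.03, 0.0489]
ee_rot: [[-0.993, -0.121, -0.001], [-0.121, 0.993, -0.0], [0.001, -0.0, -1.0]]
contact_force: [-3.7, -2.6, 2.9]
```

```bash
echo '{"motion": [[-0.0005, 0, 0, 0, 0], [-0.001, 0, 0, 0, 0], [-0.0015, 0, 0, 0, 0], [-0.002, 0, 0, 0, 0], [-0.002, 0, 0, 0, 0]]}' | python3 drive.py | grep -E 'pos|contact'; echo '{"motion": [[-0.0005, 0, 0, 0, 0], [-0.001, 0, 0, 0, 0], [-0.0015, 0, 0, 0, 0], [-0.002, 0, 0, 0, 0], [-0.002, 0, 0, 0, 0]]}' | python3 drive.py | grep -E 't:|pos|contact'
```

```text
ee_pos: [0.525, 0.0302, 0.0489]
contact_force: [-3.8, -2.6, 2.9]
t: 19.0
ee_pos: [0.527, 0.0305, 0.049]
ee_rot: [[-0.993, -0.121, -0.0], [-0.121, 0.993, -0.0], [0.0, -0.0, -1.0]]
contact_force: [-4.5, -3.3, 2.2]
```

```bash
echo '{"motion": [[-0.0005, 0, 0, 0, 0], [-0.001, 0, 0, 0, 0], [-0.0015, 0, 0, 0, 0], [-0.002, 0, 0, 0, 0], [-0.002, 0, 0, 0, 0]]}' | python3 drive.py | grep -E 'pos|contact'; echo '{"motion": [[-0.0005, 0, 0, 0, 0], [-0.001, 0, 0, 0, 0], [-0.0015, 0, 0, 0, 0], [-0.002, 0, 0, 0, 0], [-0.002, 0, 0, 0, 0]]}' | python3 drive.py | grep -E 'pos|contact'
```

```text
ee_pos: [0.529, 0.0307, 0.049]
contact_force: [-3.4, -2.2, 2.1]
ee_pos: [0.5309, 0.031, 0.0489]
contact_force: [-4.0, -1.5, 2.2]
```

```bash
echo '{"motion": [[-0.0005, 0, 0, 0, 0], [-0.001, 0, 0, 0, 0], [-0.0015, 0, 0, 0, 0], [-0.002, 0, 0, 0, 0], [-0.002, 0, 0, 0, 0]]}' | python3 drive.py | grep -E 'pos|contact'; echo '{"motion": [[-0.0005, 0, 0, 0, 0], [-0.001, 0, 0, 0, 0], [-0.0015, 0, 0, 0, 0], [-0.002, 0, 0, 0, 0], [-0.002, 0, 0, 0, 0]]}' | python3 drive.py | grep -E 'pos|contact'
```

```text
ee_pos: [0.5329, 0.0312, 0.0489]
contact_force: [-3.2, -2.9, 2.5]
ee_pos: [0.5349, 0.0314, 0.0489]
contact_force: [-4.8, -1.3, 2.1]
```

```bash
echo '{"motion": [[-0.0005, 0, 0, 0, 0], [-0.001, 0, 0, 0, 0], [-0.0015, 0, 0, 0, 0], [-0.002, 0, 0, 0, 0], [-0.002, 0, 0, 0, 0]]}' | python3 drive.py | grep -E 'pos|contact'
```

```text
ee_pos: [0.5369, 0.0317, 0.0489]
contact_force: [-4.1, -2.7, 1.9]
```

```bash
echo '{"motion": [[-0.0005, 0, 0, 0, 0], [-0.001, 0, 0, 0, 0], [-0.0015, 0, 0, 0, 0], [-0.002, 0, 0, 0, 0], [-0.002, 0, 0, 0, 0]]}' | python3 drive.py | grep -E 'pos|contact'; echo '{"motion": [[-0.0005, 0, 0, 0, 0], [-0.001, 0, 0, 0, 0], [-0.0015, 0, 0, 0, 0], [-0.002, 0, 0, 0, 0], [-0.002, 0, 0, 0, 0]]}' | python3 drive.py | grep -E 'pos|contact'
```

```text
ee_pos: [0.5376, 0.0318, 0.0488]
contact_force: [-6.6, -2.4, 5.1]
ee_pos: [0.5378, 0.0318, 0.0484]
contact_force: [-12.0, -3.5, 8.1]
```

```bash
echo '{"motion": [[-0.0005, 0, 0, 0, 0], [-0.001, 0, 0, 0, 0], [-0.0015, 0, 0, 0, 0], [-0.002, 0, 0, 0, 0], [-0.002, 0, 0, 0, 0]]}' | python3 drive.py | grep -E 'pos|contact'; echo '{"motion": [[-0.0005, 0, 0, 0, 0], [-0.001, 0, 0, 0, 0], [-0.0015, 0, 0, 0, 0], [-0.002, 0, 0, 0, 0], [-0.002, 0, 0, 0, 0]]}' | python3 drive.py | grep -E 'pos|contact'
```

```text
ee_pos: [0.5379, 0.0318, 0.0479]
contact_force: [-16.3, -3.9, 10.0]
ee_pos: [0.538, 0.0317, 0.0475]
contact_force: [-19.8, -4.3, 13.3]
```

```bash
echo '{"motion": [[-0.0005, 0, 0, 0, 0], [-0.001, 0, 0, 0, 0], [-0.0015, 0, 0, 0, 0], [-0.002, 0, 0, 0, 0], [-0.002, 0, 0, 0, 0]]}' | python3 drive.py | grep -E 'pos|contact'
```

```text
ee_pos: [0.5381, 0.0317, 0.0471]
contact_force: [-24.6, -5.6, 15.2]
```

```bash
echo '{"motion": [[0.005, 0, 0, 0, 0], [0.01, 0, 0, 0, 0], [0.02, 0, 0, 0, 0], [0.04, 0, 0, 0, 0], [0.06, 0, -0.03, 0, 0], [0.06, 0, -0.07, 0, 0], [0.06, 0, -0.07, 0, 0], [0.06, 0, -0.07, 0, 0]]}' | python3 drive.py | grep -E 't:|pos|contact'
python3 - <<'E'
from h import *
s=env.grab_frame('side');cv2.imwrite('pics/c10.png',cv2.resize(s[150:270,255:385],(650,600),interpolation=2)[:,:,::-1])
E
```

```text
t: 24.8
ee_pos: [0.4891, 0.0269, 0.1207]
ee_rot: [[-0.993, -0.122, 0.005], [-0.122, 0.993, 0.002], [-0.006, 0.002, -1.0]]
contact_force: [-0.3, -0.0, -0.9]
```

View pics/c10.png

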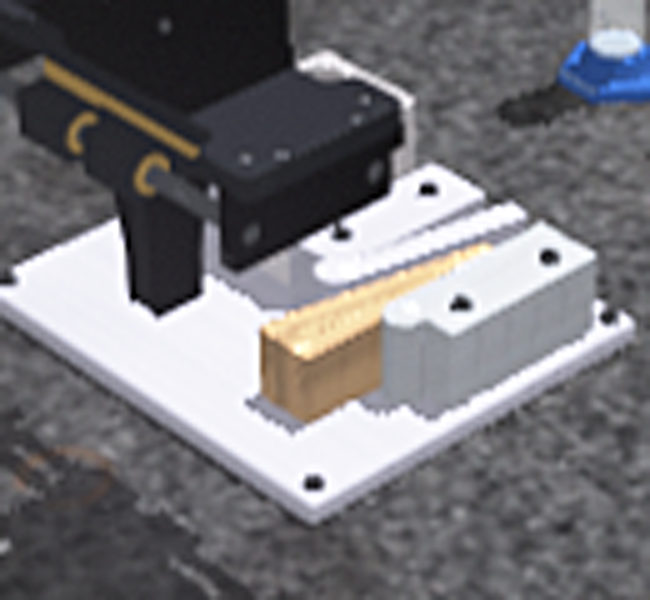

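The picture shows the wedge flat and deep in the gap, with its butt near crop (300,350). The jaw has moved over, and the fingers are clear of everything.

```bash
echo '{"motion": [[0, 0, -0.02, 0, 0], [0, 0, -0.03, 0, 0], [0, 0, -0.03, 0, 0], [0, 0, -0.03, 0, 0]]}' | python3 drive.py | grep contact; python3 -c "
from cell import env
print(env.hand_in())"
```

```text
contact_force: [-0.4, 0.3, -0.0]
the job is handed in; nothing more can be done
None
```

The wedge is driven home with a last push of about 25 N, the top of the 12–25 N range. The picture shows it flat in the gap with the jaw moved over. I've handed the job in at about 25 s, but no verdict came back, and the clamp force on the block was not measured directly.

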